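Wedge the mould block tight and push out the stuck resin plug

ROBOT

A 6-joint arm with a two-finger parallel gripper is mounted at the origin on a cart in front of the work surface, level with it; the furniture and walls round the work are solid. World frame = base frame: x ahead of the robot, y to its left, z up, the work surface at z = 0. Lengths are in m, angles in rad, forces in N, time in s.
With the tool pointing down it reaches from about 0.3 to 0.875 m from the base axis. Payload 6.4 kg.
Tool frame: the origin (TCP) lies on the centre line of the jaws, within the pads' length; the fingertips stand 17 mm ahead of it and the grasp point (between the pads) lies 2 mm behind it (arm.tips_ahead is the distance from the TCP to the fingertips, in m); z points along the fingers, y is the direction in which the jaws open and shut (so a half turn about z gives the same grasp; the last joint's range is limited). The gripper opens to 85 mm and grips with 20 to 120 N. Pads are 22 mm wide; open, the fingers measure 114 mm over their backs; the gripper's body (76 mm by 85 mm) begins 54 mm behind the grasp point. The pads swing forward as they close: fully open they stand 13 mm farther back than shut.
Start: joints at [0.989, 0.181, 1.607, -0, 1.354, -0.206], TCP at [0.211, 0.535, 0.248] pointing down, gripper open.
Joint ranges: [-2.99, 2.99], [-0.89, 2.07], [0.3, 2.58], [-1.14, 4.28], [0, 2.63], [-3.12, 3.12]. Speed limits (rad/s): [2.57, 2.57, 3.01, 3.14, 3.14, 3.14].

INTERFACE

Orientations are given as a 3x3 rotation matrix whose columns are the frame's x, y, z axes.
In Python, from rig import read_state, imaging, job, arm gives the robot as it stands.
- The arm moves only by the shell command python3 -m crank 'ROWS'. ROWS is JSON, a list of rows, each a list of 3 entries, a list of its own where there are three numbers: the turn, a rotation vector about the tool's x, y, z as a fraction of full scale, then the shift along the tool's x, y, z as a fraction of full scale, then the closure, from 0 (fully open) to 1 (shut). A call has 1 to 12 rows; each row shifts and turns the commanded pose from where the row before left it, along the tool's axes as they then stand; what a row does not reach is not made up. Full scale, the value 1, is 0.02 m for a shift and 0.08 rad for a turn. A row lasts 1/12 s, in which the tool goes at most 41.7 mm and 7.16 degrees, less where a joint would pass 70% of its speed; a pose out of reach is approached as far as the arm can. A call with a number of a shift or a turn outside -1 to 1 is refused whole. A call with a gripper value outside its range is refused whole. The fingers move at their own pace and stop on an object; the grip force is fixed at half the most. Time passes only in rows, so rows that do not move let the fingers close. It gives the time, the measured TCP pose, the force and the opening at its end, in the units of the state.
- read_state(): the state, without advancing time (a new reading comes with each control period).
- imaging.read_camera(name): name is "scene" or "top"; returns the picture (400x640x3 uint8, blue, green, red); there is no depth.
- imaging.camera_model(name): a dict with "camera_matrix" (3x3 intrinsics, pixels), "eye" and "orientation" of the camera in the world. Camera axes: x right, y down, z forward; pixel columns grow to the right and rows downward; lengths in m; the calibration is good to about 2 mm. A picture is of the moment at which its call begins. camera_model takes no time and is no camera call.
- job.close_job(): hands the job in, once; it reports no verdict.
The state is a dict: "time_s": time; "joint_positions": joint angles; "dq": joint speeds; "effort": joint torques, N m; "tcp_pos": TCP position; "orientation": TCP orientation; "force": force on the tool from outside, world axes, zero at the start; "ft_torque": the same for the moment, N m; "width": finger opening in m.
Only numpy, scipy, OpenCV 4.12 (cv2) and the standard library are available. Lean on these libraries where they do the work, as an engineer would, in place of code of your own. Each camera call takes 0.05 s, during which the arm holds its last target. There are 200 camera calls.

TASK

The mould block sits loose in the clamping fixture with a cast resin plug stuck in its bore. Take the wedge from its pocket, stand it in the fixture's slot beside the block with its sloping face against the sloping jaw, let go of it, and tap it down from above until the block is locked tight against the opposite jaw. Then take the ejector rod by its handle, push the plug right through the bore so that it drops into the catch tray at the far end, draw the rod back out and lay it on the worktop clear of the fixture, without disturbing the other things on the bench.

Things in the scene. Friction and masses are not known exactly. Their poses are not given: they have to be found in the camera images.
- fixture: Fixed grey-painted metal clamping fixture. Origin on the worktop under the middle of the block's seat; x along the bore, in the direction in which the plug is pushed out; z up. Seat plate 10 mm thick, x -30 to 30 mm. Upright fixed jaw 48 mm high, inner face at y = +22 mm. Sloping jaw 50 mm high on the -y side. Catch tray beyond the +x end of the seat.
- wedge_home (a point): Point of the fixture (x 0, y -28, z 10 mm) where the middle of the wedge's foot comes when the block is tight; pressed hard it goes 1 to 2 mm deeper. Axes as the fixture's. The slot here is 38 mm wide in x between two ribs, open down to the worktop; the sloping jaw's face is at y = -34 mm at z = 22 mm and leans outward, away from the block, 1 mm in 8 mm of height.
- tray_floor (a point): Middle of the catch tray's floor, 72 mm along x and -11 mm along y from the fixture's origin, 4 mm above the worktop. The tray measures 85 mm in x and 92 mm in y outside; its rims are 18 mm high, the side towards the block is open.
- block_center (a point): Centre of the loose dark steel mould block, 50 mm long (x, along the bore) x 44 x 44 mm, about 0.4 kg, standing on the 10 mm seat plate with its axes as the fixture's. At the start it stands about 2 mm away from the fixed jaw; when tight its y in the fixture's frame is 0. A round bore of 20 mm runs through its centre along x.
- bore_mouth (a point): Centre of the bore's near opening, where the rod enters: 25 mm from the block's centre along -x, 32 mm above the worktop. x points into the bore.
- plug: Clear resin plug with a copper core, 18 mm diameter, 22 mm long along its x; origin at its centre. It starts near the middle of the bore, held by a small spring plunger; it takes roughly 3 to 6 N to push.
- wedge_center (a point): Centre, half-way up, of the loose wooden wedge with steel striking cap: 72 mm tall, 30 mm wide (x), 60 g. Its lowest 12 mm are a bevelled nose, 5 mm thick at the foot and 12 mm above; it then widens to 20 mm at the top. Its +y face is upright, its -y face slopes outward going up (1 in 8). In the slot its axes lie as the fixture's.
- wedge_foot (a point): Middle of the wedge's foot: 36 mm below wedge_center and 2 mm from it along +y. Set in loosely, the wedge stops with its foot 10 to 20 mm above the home point, standing in the slot.
- wedge_top (a point): Middle of the top of the wedge's striking cap: 36 mm above wedge_center and 1.5 mm from it along -y. Taps here of roughly 10 to 25 N, several if need be, drive the wedge in and move the block over to the fixed jaw.
- pocket: Fixed grey plastic block 56 x 52 mm and 30 mm high, in which the wedge stands upright at the start with its foot 6 mm above the worktop. Lift the wedge straight up out of it.
- rod_grip (a point): Centre of the ejector rod's black handle, 60 mm long (x), 20 mm thick (y) and 30 mm tall; it lies on the worktop with this point 15 mm up. 0.12 kg; the rod's balance point is about 15 to 20 mm ahead of it along x.
- rod_tip (a point): Free end of the ejector rod: a 12 mm steel bar reaching 110 mm ahead (+x) of the handle's front end, so 140 mm from rod_grip, on the handle's centre line.
- slide_box: Bystander: blue-grey slide box, 95 x 105 x 37 mm, origin under its middle; leave alone.
- jar_blue: Bystander: white specimen jar with a screw lid, 61 mm across, 76 mm high; leave alone.
- marker: Bystander: black marker pen, 134 mm long, lying; leave alone.
- tape_masking: Bystander: roll of masking tape, 104 mm across, 25 mm high, lying; leave alone.
Things that resemble listed ones, but are neither listed nor needed, are in the scene too. Of the things that look like the part that bears rod_grip, take the one that is farthest to the robot's left at the start.

How it is judged:
On the way, in this order (a step that is already met when the one before it is completed fails the run):
1. The wedge stands loose in the slot, let go, not yet home (horizontal distance between wedge_foot and wedge_home below 0.01 m and z of wedge_foot in the frame of wedge_home between 0.004 and 0.024 m and angle between wedge_foot's own z axis and vertical below 0.2 rad and not (contact force between the fingers and wedge above 0.05 N)), for 0.1 s.
2. The wedge is driven home in the slot and the block is tight against the fixed jaw, the plug still in the bore (z of wedge_foot in the frame of wedge_home below 0.004 m and horizontal distance between wedge_foot and wedge_home below 0.008 m and angle between wedge_foot's own z axis and vertical below 0.12 rad and y of block_center in the frame of fixture above -0.0012 m and x of block_center in the frame of fixture between -0.008 and 0.008 m and z of block_center in the frame of fixture below 0.036 m and angle between block_center's own z axis and vertical below 0.06 rad and distance between plug and block_center below 0.015 m), for 0.2 s.
3. The rod has gone through the bore and the plug lies in the catch tray (x of plug in the frame of tray_floor between -0.042 and 0.042 m and y of plug in the frame of tray_floor between -0.046 and 0.046 m and z of plug in the frame of tray_floor below 0.016 m and x of rod_tip in the frame of bore_mouth above 0.04 m and distance between rod_tip and block_center below 0.06 m), for 0.1 s.
At the end, for the whole second after the job is handed in: Wedge upright in the slot, foot at most 4 mm above home and within 8 mm sideways, squeezing the block by over 3 N; block within 1.2 mm of the fixed jaw and 8 mm of mid-seat; plug resting in the tray; rod lying on the worktop, out of the bore, off the fixture; all at rest (z of wedge_foot in the frame of wedge_home below 0.004 m and horizontal distance between wedge_foot and wedge_home below 0.008 m and angle between wedge_foot's own z axis and vertical below 0.12 rad and y of block_center in the frame of fixture above -0.0012 m and x of block_center in the frame of fixture between -0.008 and 0.008 m and z of block_center in the frame of fixture below 0.036 m and angle between block_center's own z axis and vertical below 0.06 rad and x of plug in the frame of tray_floor between -0.042 and 0.042 m and y of plug in the frame of tray_floor between -0.046 and 0.046 m and z of plug in the frame of tray_floor below 0.016 m and contact force between wedge and block above 3 N and height (world z) of each of rod_grip, rod_tip below 0.025 m and horizontal distance between rod_tip and block_center above 0.05 m and not (contact force between rod and fixture above 0.05 N) and linear speed of each of plug, rod, wedge below 0.02 m/s); the robot touches nothing.
It fails at once if a bystander is moved by more than 20 mm (distance of any of slide_box, jar_blue, marker, tape_masking from where it was at the start of the episode above 0.02 m).
It fails at once if the mould block is lifted out of its seat (height (world z) of block_center above 0.045 m).
It also fails if it takes over 72 s, if anything falls off the work surface, if the arm or the gripper's body presses on something with over 40 N, if the wrist force passes 120 N, or if a joint passes its speed limit or range.

## Working session

There is one attempt and no reset: what is moved stays moved. The work goes in short steps, Python scripts to look and compute and a shell command to move; the robot and the scene stay as the last step left them, time stands still between calls to the robot, and variables do not carry over. Pictures are saved under pics/ and viewed, about 8 in all and at most 12, crops included, and the job is handed in when it is done.

```bash
mkdir -p pics; ls
python3 - <<'E'
from rig import read_state, imaging, job, arm
import cv2,numpy as np
for n in("scene","top"):
    cv2.imwrite(f"pics/{n}0.png",imaging.read_camera(n)); m=imaging.camera_model(n); print(n,{k:np.round(v,4).tolist() for k,v in m.items() if not isinstance(v,str)})
s=read_state();print(s)
E
```

```text
pics
scene {'camera_matrix': [[462.9992, 0.0, 311.4833], [0.0, 462.9992, 199.1772], [0.0, 0.0, 1.0]], 'eye': [-0.0023, -0.7674, 0.9418], 'orientation': [[0.8238, -0.4019, 0.3998], [-0.5669, -0.5762, 0.5888], [-0.0063, -0.7117, -0.7025]]}
top {'camera_matrix': [[418.8142, 0.0, 326.8119], [0.0, 418.8142, 197.7235], [0.0, 0.0, 1.0]], 'eye': [0.2554, -0.0182, 1.3227], 'orientation': [[-0.0457, -0.9789, 0.1993], [-0.999, 0.0452, -0.0071], [-0.0021, -0.1994, -0.9799]]}
{'time_s': 0.1, 'joint_positions': array([ 9.88678188e-01,  1.81489866e-01,  1.60790356e+00,  1.18966022e-06,
        1.35379998e+00, -2.06313813e-01]), 'dq': array([-3.66121505e-04, -7.41478901e-04, -7.30196960e-04,  2.19215495e-05,
       -2.12284371e-03, -3.57613525e-04]), 'effort': array([ 1.39954253e-03, -4.45882022e+01, -3.52236342e+01, -1.65221295e-04,
        4.13852278e-03,  2.52483090e-05]), 'tcp_pos': array([0.21076422, 0.53447556, 0.24746337]), 'orientation': array([[-9.30212479e-01,  3.67020391e-01, -8.81051798e-04],
       [ 3.67021301e-01,  9.30211577e-01, -1.33646455e-03],
       [ 3.29054842e-04, -1.56656078e-03, -9.99998719e-01]]), 'force': array([-0.13409475, -0.00138215, -0.22213788]), 'ft_torque': array([ 0.03535668, -0.0126051 ,  0.02120837]), 'width': 0.08533708788379592}
```

View pics/top0.png

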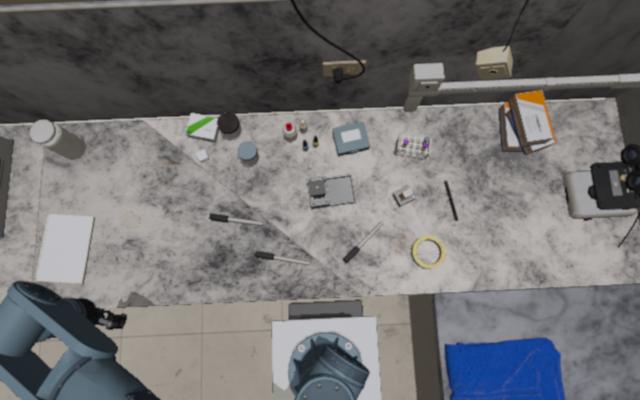

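View pics/scene0.png

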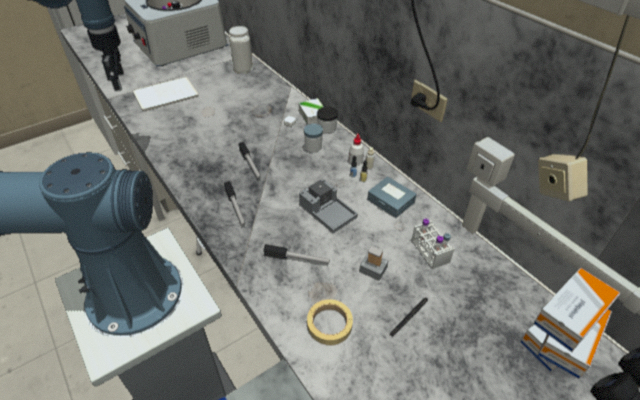

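The top view (up = +x, left = +y) shows the fixture at about (330,190), the pocket with the wedge at (404,195), and three rods with handles at (218,217), (264,256) and (351,255). The leftmost one, at (218,217), is mine. The tape, marker and slide box are to the right and above. I'll enlarge next.

Run:
```python
import cv2,numpy as np
t=cv2.imread("pics/top0.png");s=cv2.imread("pics/scene0.png")
def c(im,x,y,w,h,k):
    o=cv2.resize(im[y:y+h,x:x+w],None,fx=k,fy=k,interpolation=cv2.INTER_CUBIC)
    for i in range(0,w,10): cv2.putText(o,str(x+i),(i*k,8),0,.3,(0,255,255),1);o[:10 if 0 else 14,i*k]=(0,0,255)
    for i in range(0,h,10): cv2.putText(o,str(y+i),(0,i*k+4),0,.3,(0,255,255),1);o[i*k,:6]=(0,0,255)
    return o
cv2.imwrite("pics/a.png",np.vstack([c(t,300,165,125,48,6),np.hstack([c(t,205,205,65,25,6),c(t,205,205,60,25,6)*0])[:, :750]]))
cv2.imwrite("pics/b.png",c(s,295,170,100,110,5)) if 0 else cv2.imwrite("pics/b.png",np.hstack([c(s,295,172,66,62,7),c(s,355,238,40,62,7)[:, :280]]))
```

```text
(no output)
```

View pics/a.png

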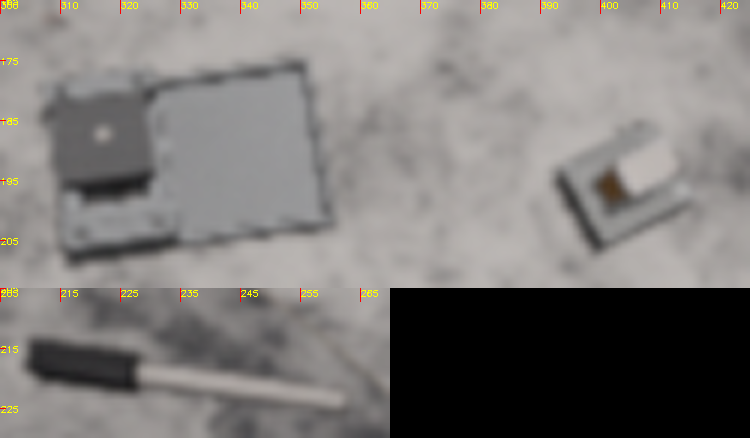

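View pics/b.png

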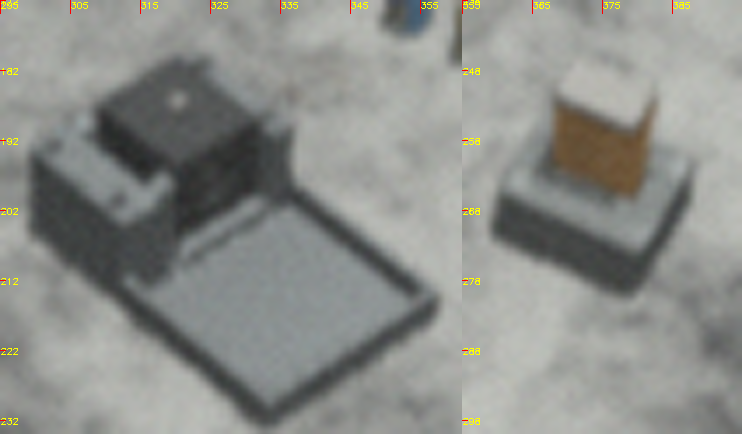

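The crops give these points.
- Fixture: tray corners in the top view at (350.5,175.3) and (355.3,202.5), and the dot on the block at (317,187).
- Wedge: cap corners at (402.5,192), (410.3,187.5), (413,192.5) and (406.2,197.5).

I'll fit the models to these clicks.

```bash
cat > h.py <<'E'
from rig import read_state, imaging, job, arm
import cv2,numpy as np
from scipy.optimize import least_squares
M={n:imaging.camera_model(n) for n in("scene","top")}
def proj(n,P):
    m=M[n];R=np.array(m["orientation"]);c=(np.atleast_2d(P)-m["eye"])@R
    q=c@np.array(m["camera_matrix"]).T
    return q[:,:2]/q[:,2:]
def W(p,P):  # p=x,y,yaw
    c,s=np.cos(p[2]),np.sin(p[2]);P=np.atleast_2d(np.array(P,float))
    return np.c_[p[0]+c*P[:,0]-s*P[:,1],p[1]+s*P[:,0]+c*P[:,1],P[:,2]]
def fit(obs,p0):  # obs: (cam, local pt mm, px)
    def r(p): return np.concatenate([(proj(n,W(p,np.array(P)/1e3))-u).ravel() for n,P,u in obs])
    f=least_squares(r,p0,loss='soft_l1');return f.x,r(f.x).reshape(-1,2)
def ray(n,u,z):
    m=M[n];d=np.array(m["orientation"])@np.linalg.solve(np.array(m["camera_matrix"]),[u[0],u[1],1]);e=np.array(m["eye"])
    return e+d*(z-e[2])/d[2]
def A(x,y):return(300+x/6,165+y/6)
def B(x,y):return(295+x/7,172+y/7)
def C(x,y):return(355+(x-462)/7,238+y/7)
E
python3 - <<'E'
from h import *
np.set_printoptions(precision=4,suppress=True)
F=[("top",(114.5,35,18),A(303,64)),("top",(114.5,-57,18),A(332,224)),("top",(0,-2,54),A(102,133)),
("scene",(114.5,35,18),B(436,291)),("scene",(114.5,-57,18),B(266,408)),("scene",(0,-2,54),B(178,98)),
("top",(25,-24,54),A(152,174)),("scene",(-25,-24,54),B(100,107))]
p,r=fit(F,[.48,0,-1.57]);print("fixture",p,"\n",r)
cap_t=[A(615,162),A(662,137),A(680,165),A(638,195)]
cap_s=[C(553,100),C(640,128),C(655,98),C(590,62)]
for nm,y0 in(("slopecam",-1.05),("upcam",2.09)):
    # local: origin under wedge_center
    k=[(-15,8.5,78),(15,8.5,78),(15,-11.5,78),(-15,-11.5,78)]
    # cap y range about wedge_center: top mid y=-1.5, 20 thick -> +8.5..-11.5
    if nm=="slopecam": #visible normal = -y ; u=+x
        kt=[k[0+0],k[1],k[2],k[3]]; kt=[(-15,8.5,78),(15,8.5,78),(15,-11.5,78),(-15,-11.5,78)]
        b=[(-15,-2.5+0,30)]
    else: kt=[(15,-11.5,78),(-15,-11.5,78),(-15,8.5,78),(15,8.5,78)]
    ks=[kt[3],kt[2],kt[1],kt[0]]
    sl=lambda z:-11.5+(78-z)/8
    yb=sl(30) if nm=="slopecam" else 8.5; sg=1 if nm=="slopecam" else -1
    O=[("top",a,b_) for a,b_ in zip(kt,cap_t)]+[("scene",a,b_) for a,b_ in zip(ks,cap_s)]
    q,r=fit(O,[.45,-.2,y0]);print(nm,q,"\n",r)
    O2=[("scene",(-15*sg,yb,30),C(553,165)),("scene",(15*sg,yb,30),C(635,196))]
    q2,r2=fit(O+O2,q);print(q2,"bottom res",r2[-2:],"cost",(r2**2).sum())
P=lambda q:None
# pocket
O=[("top",(-28,26,30),A(557,176)),("top",(-28,-26,30),A(600,240)),("scene",(-28,-26,30),C(500,198)),("scene",(28,-26,30),C(635,245)),("scene",(28,26,30),C(692,160))]
print("pocket",fit(O,[.45,-.2,-1.05]))
print("grip",ray("top",(205+85/6,205+77/6),.03),"front",ray("top",(205+136/6,205+84/6),.015),"tip",ray("top",(205+344/6,205+114/6),.018),"back",ray("top",(205+30/6,205+69/6),.02))
E
```

```text
fixture [ 0.5504  0.0007 -1.4915] 
 [[ 1.0501 -1.5177]
 [ 0.1724 -0.3101]
 [ 0.3123 -0.0542]
 [-0.3547 -0.1272]
 [-1.3736 -0.9524]
 [-0.389   1.7579]
 [ 0.8418 -1.0048]
 [-0.9671 -0.8256]]
slopecam [ 0.5153 -0.2759 -1.0873] 
 [[ 0.2393 -0.0518]
 [ 0.7271 -0.7458]
 [ 1.2789  0.1237]
 [-0.0566  0.0105]
 [ 0.0663 -0.1702]
 [-0.5735  0.4344]
 [ 0.415  -1.1688]
 [-1.9834 -0.5254]]
[ 0.5161 -0.2755 -1.0787] bottom res [[-0.3757  0.9736]
 [-0.6619  1.0118]] cost 12.223499154971323
upcam [ 0.5126 -0.2773  2.0543] 
 [[ 0.2393 -0.0518]
 [ 0.7271 -0.7458]
 [ 1.2789  0.1237]
 [-0.0566  0.0105]
 [ 0.0663 -0.1702]
 [-0.5735  0.4344]
 [ 0.415  -1.1688]
 [-1.9834 -0.5254]]
[ 0.5139 -0.2769  2.0733] bottom res [[-1.1595  2.6888]
 [-1.3683  2.6639]] cost 28.118723874506166
pocket (array([ 0.5162, -0.273 , -1.1014]), array([[-0.1233, -2.1815],
       [ 1.3354,  1.251 ],
       [-1.7062, -0.6692],
       [ 0.2832,  1.5016],
       [ 0.2551, -1.4981]]))
grip [0.4699 0.311  0.03  ] front [0.4674 0.288  0.015 ] tip [0.446  0.1784 0.018 ] back [0.4771 0.3424 0.02  ]
```

```bash
cat >> h.py <<'E'
from scipy.spatial.transform import Rotation as Rot
def plan(x,y,z,yaw,N,state=None):
    """constant row repeated N times to bring TCP (tool down, tool-y at world yaw) to target"""
    s=state or read_state();p0=np.array(s["tcp_pos"]);R0=np.array(s["orientation"])
    ty=np.array([np.cos(yaw),np.sin(yaw),0]);tz=np.array([0,0,-1.]);Rt=np.c_[np.cross(ty,tz),ty,tz]
    w=Rot.from_matrix(R0.T@Rt).as_rotvec()/N
    S=sum(R0@Rot.from_rotvec(w*i).as_matrix() for i in range(N))
    v=np.linalg.solve(S,np.array([x,y,z])-p0)
    print(N,"rows turn",np.round(w/.08,3).tolist(),"shift",np.round(v/.02,3).tolist())
def st():
    s=read_state();R=np.array(s["orientation"]);print("t %.2f"%s["time_s"],"tcp",np.round(s["tcp_pos"],4),"yaw %.4f"%np.arctan2(R[1,1],R[0,1]),"z",np.round(R[:,2],3),"F",np.round(s["force"],1),"w %.4f"%s["width"],"q",np.round(s["joint_positions"],2))
def crop(n,im,x,y,w,h,k,boxes=()):
    o=cv2.resize(im[y:y+h,x:x+w],None,fx=k,fy=k,interpolation=cv2.INTER_CUBIC)
    for p,b,col in boxes:
        for P,Q in b:
            u=(proj(n,W(p,np.array([P,Q])/1e3))-(x,y)+.5)*k
            cv2.line(o,*[tuple(int(a) for a in v) for v in u],col,1,cv2.LINE_AA)
    return o
def box(x0,x1,y0,y1,z0,z1):
    c=[(x,y,z) for x in(x0,x1) for y in(y0,y1) for z in(z0,z1)]
    return [(a,b) for a in c for b in c if a<b and sum(i!=j for i,j in zip(a,b))==1]
def top(x0,x1,y0,y1,z):
    return [e for e in box(x0,x1,y0,y1,z,z+.01)]
E
python3 - <<'E'
from h import *
p=[.5504,.0007,-1.4915];q=[.516,-.2755,-1.08]
pk=[.516,-.2745,-1.085]
sl=[((-15,-11.5,78),(-15,-5.5,30)),((15,-11.5,78),(15,-5.5,30)),((-15,-5.5,30),(15,-5.5,30)),((-15,8.5,30),(15,8.5,30)),((-15,8.5,30),(-15,-5.5,30)),((-15,8.5,30),(-15,8.5,78))]+top(-15,15,-11.5,8.5,78)
bx=[(p,top(-25,25,-24,20,54),(0,255,0)),(p,top(29.5,114.5,-57,35,18),(0,0,255)),(p,top(-30,30,-34,-34.001,22),(255,255,0)),(p,top(-30,30,22,22.01,48),(0,255,255)),(q,sl,(0,255,0)),(pk,top(-28,28,-26,26,30),(255,0,255))]
t=cv2.imread("pics/top0.png");s=cv2.imread("pics/scene0.png")
a=np.hstack([crop("top",t,303,168,57,45,8,bx),crop("top",t,388,180,33,45,8,bx)])
b=np.hstack([crop("scene",s,295,175,66,60,6,bx),crop("scene",s,355,240,40,60,6,bx)])
o=np.zeros((a.shape[0]+360,max(a.shape[1],b.shape[1]),3),np.uint8);o[:a.shape[0],:a.shape[1]]=a;o[a.shape[0]:,:b.shape[1]]=b[:360]
cv2.imwrite("pics/ov.png",cv2.resize(o,None,fx=.82,fy=.82) if o.shape[0]>730 else o);print(o.shape)
plan(.516,-.2755,.20,-1.08,60)
E
```

```text
(720, 720, 3)
60 rows turn [-0.0, 0.0, 0.474] shift [-0.868, 0.253, 0.039]
```

View pics/ov.png

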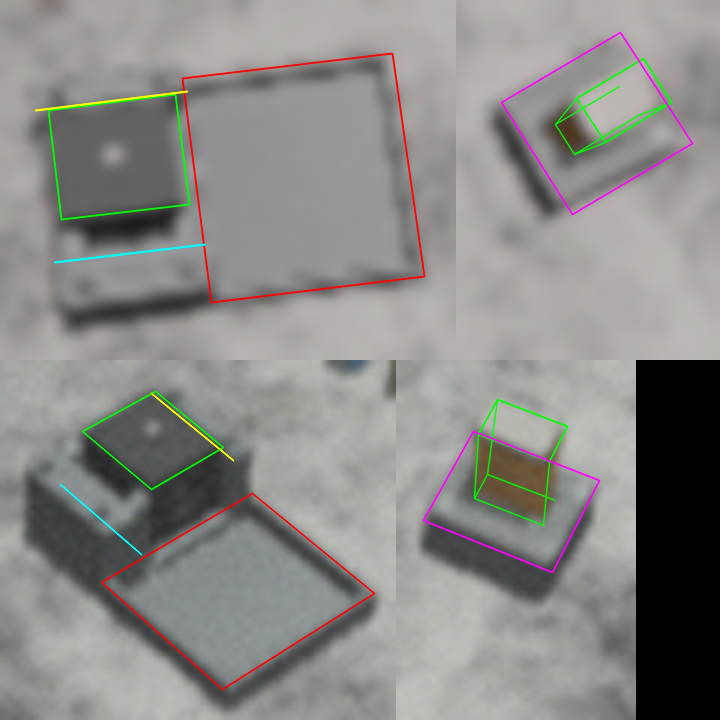

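The wireframe agrees with both views to about 1–2 px. The slope-towards-camera (−y) yaw of about −1.08 fits the wedge. Moving now to above the pocket.

```bash
for i in 1 2 3 4 5; do python3 -m crank '[[[0,0,0.474],[-0.868,0.253,0.039],0],[[0,0,0.474],[-0.868,0.253,0.039],0],[[0,0,0.474],[-0.868,0.253,0.039],0],[[0,0,0.474],[-0.868,0.253,0.039],0],[[0,0,0.474],[-0.868,0.253,0.039],0],[[0,0,0.474],[-0.868,0.253,0.039],0],[[0,0,0.474],[-0.868,0.253,0.039],0],[[0,0,0.474],[-0.868,0.253,0.039],0],[[0,0,0.474],[-0.868,0.253,0.039],0],[[0,0,0.474],[-0.868,0.253,0.039],0],[[0,0,0.474],[-0.868,0.253,0.039],0],[[0,0,0.474],[-0.868,0.253,0.039],0]]'; done | cut -c1-300; python3 -c "
from h import *
st(); plan(.516,-.2755,.10,-1.08,12)"
```

```text
time_s: 1.1
tcp_pos: [0.4171, 0.4706, 0.2383]
orientation: [[-0.673, 0.74, -0.001], [0.74, 0.673, -0.001], [0.0, -0.001, -1.0]]
force: [1.0, 1.0, 0.9]
width: 0.0851
time_s: 2.1
tcp_pos: [0.5733, 0.3228, 0.2288]
orientation: [[-0.279, 0.96, -0.001], [0.96, 0.279, -0.0], [-0.0, -0.001, -1.0]]
force: [0.3, -0.1, 0.2]
width: 0.0854
time_s: 3.1
tcp_pos: [0.6487, 0.1214, 0.2195]
orientation: [[0.171, 0.985, -0.001], [0.985, -0.171, 0.0], [-0.0, -0.001, -1.0]]
force: [-0.1, 0.5, 1.0]
width: 0.0854
time_s: 4.1
tcp_pos: [0.6279, -0.0927, 0.2102]
orientation: [[0.587, 0.81, -0.001], [0.81, -0.587, 0.0], [-0.0, -0.001, -1.0]]
force: [-0.6, -0.0, 0.5]
width: 0.0851
time_s: 5.1
tcp_pos: [0.5151, -0.2758, 0.2009]
orientation: [[0.883, 0.469, -0.001], [0.469, -0.883, 0.001], [-0.0, -0.001, -1.0]]
force: [0.5, 0.4, -1.0]
width: 0.0852
t 5.10 tcp [ 0.5151 -0.2758  0.2009] yaw -1.0821 z [-0.001  0.001 -1.   ] F [ 0.5  0.4 -1. ] w 0.0852 q [-0.69  0.25  1.63 -0.    1.27  0.39]
12 rows turn [-0.001, 0.0, -0.002] shift [0.004, 0.001, 0.421]
```

```bash
python3 -m crank '[[[0,0,0],[0,0,1],0],[[0,0,0],[0,0,1],0],[[0,0,0],[0,0,1],0],[[0,0,0],[0,0,1],0],[[0,0,0],[0,0,1],0],[[0,0,0],[0,0,1],0],[[0,0,0],[0,0,0.8],0],[[0,0,0],[0,0,0],0]]' >/dev/null
python3 - <<'E'
from h import *
st()
t=imaging.read_camera("top");s=imaging.read_camera("scene")
q=[.516,-.2755,-1.08]
cv2.imwrite("pics/g1.png",np.hstack([crop("top",t,370,165,66,66,6),crop("scene",s,340,210,66,66,6)]))
E
```

```text
t 5.77 tcp [ 0.5134 -0.2733  0.0614] yaw -1.0803 z [-0.006  0.005 -1.   ] F [-0.3  0.3 -0.4] w 0.0852 q [-0.69  0.43  1.7  -0.    1.01  0.39]
```

View pics/g1.png

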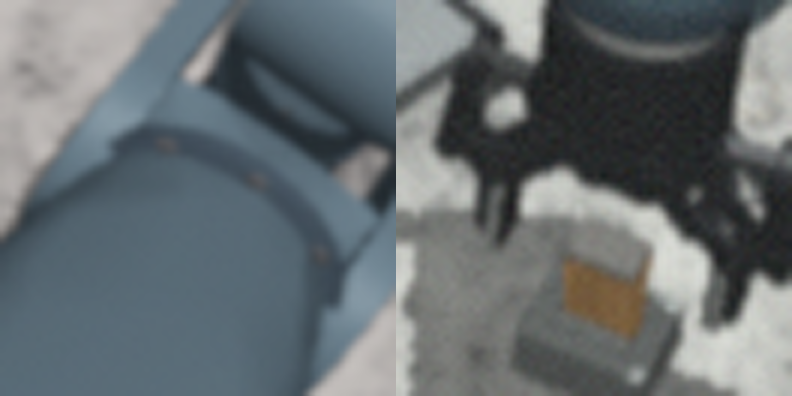

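The scene view shows the wedge centred between the open fingers (finger tips at crop (497,240) and (715,325), wedge at (605,290)). Next I'll grip it and lift straight up.

```bash
python3 -m crank '[[[0,0,0],[0,0,0],1],[[0,0,0],[0,0,0],1],[[0,0,0],[0,0,0],1],[[0,0,0],[0,0,0],1],[[0,0,0],[0,0,0],1],[[0,0,0],[0,0,0],1],[[0,0,0],[0,0,0],1],[[0,0,0],[0,0,0],1]]' | tail -2;  python3 -c "
from h import *
st()"; python3 -m crank '[[[0,0,0],[0,0,-0.5],1],[[0,0,0],[0,0,-1],1],[[0,0,0],[0,0,-1],1],[[0,0,0],[0,0,-1],1],[[0,0,0],[0,0,-1],1],[[0,0,0],[0,0,-1],1],[[0,0,0],[0,0,-1],1],[[0,0,0],[0,0,-0.5],1],[[0,0,0],[0,0,0],1]]' | tail -2
python3 - <<'E'
from h import *
st()
s=imaging.read_camera("scene");u=proj("scene",read_state()["tcp_pos"])[0];print(u)
x,y=int(u[0])-33,int(u[1])-40
cv2.imwrite("pics/g2.png",crop("scene",s,x,y,66,90,6));print(x,y)
E
```

```text
force: [-1.3, 2.4, 6.6]
width: 0.0297
t 6.53 tcp [ 0.5162 -0.2751  0.0663] yaw -1.0801 z [ 0.  0. -1.] F [-1.3  2.4  6.6] w 0.0297 q [-0.69  0.43  1.7   0.    1.01  0.39]
force: [0.5, -0.0, -1.2]
width: 0.0292
t 7.28 tcp [ 0.5173 -0.2764  0.2088] yaw -1.0802 z [ 0.004 -0.004 -1.   ] F [ 0.5 -0.  -1.2] w 0.0292 q [-0.69  0.24  1.62 -0.    1.28  0.39]
[381.54519679 213.51912687]
348 173
```

View pics/g2.png

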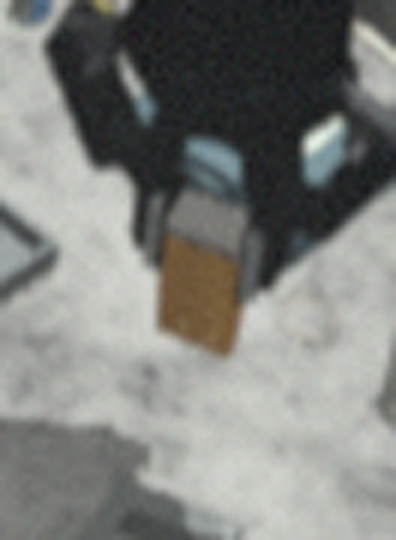

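The wedge is held cleanly. Its broad face towards the camera runs from (165,237)/(240,262) to (158,328)/(230,355) in the crop. I'll test the two yaw hypotheses numerically.

Run:
```python
from h import *
s=read_state();t=np.array(s["tcp_pos"])
px=[(348+a/6,173+b/6) for a,b in((165,237),(240,262),(158,327),(230,355),(182,187),(247,210))]
for nm,yaw in(("slopecam",-1.08),("upcam",2.0616)):
    sg=1 if nm=="slopecam" else -1
    def pts(v): # v: yoff, ztop above tcp, cap height
        if sg==1: yf=lambda d:-11.5+d/8; yfoot=-.5; yb=8.5
        else: yf=lambda d:8.5; yfoot=4.5; yb=-11.5
        L=[(-15*sg,yf(v[2]),-v[2]),(15*sg,yf(v[2]),-v[2]),(-15*sg,yfoot,-72),(15*sg,yfoot,-72),(-15*sg,yb,0),(15*sg,yb,0)]
        P=np.array(L)/1e3; P[:,1]+=v[0]/1e3; P[:,2]+=t[2]+v[1]/1e3
        return proj("scene",W([t[0],t[1],yaw],P))
    for hid,w in(("foot",1),):
        for extra in (0,):
            f=least_squares(lambda v:((pts(v)-px)[:]).ravel(),[0,12,8]);print(nm,f.x,f.cost,"\n",np.round(pts(f.x)-px,2))
plan(.5481,-.030,.21,-1.4915,14)
```

```text
slopecam [ 8.36327079  8.91356403 10.391062  ] 2.8985353486599212 
 [[-0.73 -0.22]
 [-0.37  0.13]
 [-0.39  0.56]
 [-0.13  0.35]
 [ 0.02 -0.6 ]
 [ 2.03 -0.01]]
upcam [-8.96485138  8.59818585 12.26921837] 8.33427628258602 
 [[-0.43 -0.21]
 [-0.1   0.13]
 [-0.95  1.63]
 [-0.68  1.44]
 [ 0.61 -1.52]
 [ 2.59 -0.96]]
14 rows turn [0.002, -0.001, 0.367] shift [0.37, -0.811, -0.012]
```

```bash
python3 -c "
from h import *
plan(.5175,-.0019,.15,-1.4915,15)
plan(.5175,-.0019,.20,-1.4915,15)"
```

```text
15 rows turn [0.002, -0.001, 0.343] shift [0.274, -0.878, 0.188]
15 rows turn [0.002, -0.001, 0.343] shift [0.274, -0.878, 0.022]
```

```bash
python3 -m crank '[[[0,0,0.343],[0.274,-0.878,0.19],1],[[0,0,0.343],[0.274,-0.878,0.19],1],[[0,0,0.343],[0.274,-0.878,0.19],1],[[0,0,0.343],[0.274,-0.878,0.19],1],[[0,0,0.343],[0.274,-0.878,0.19],1],[[0,0,0.343],[0.274,-0.878,0.19],1],[[0,0,0.343],[0.274,-0.878,0.19],1],[[0,0,0.343],[0.274,-0.878,0.19],1]]' | tail -1;python3 -m crank '[[[0,0,0.343],[0.274,-0.878,0.19],1],[[0,0,0.343],[0.274,-0.878,0.19],1],[[0,0,0.343],[0.274,-0.878,0.19],1],[[0,0,0.343],[0.274,-0.878,0.19],1],[[0,0,0.343],[0.274,-0.878,0.19],1],[[0,0,0.343],[0.274,-0.878,0.19],1],[[0,0,0.343],[0.274,-0.878,0.19],1],[[0,0,0],[0,0,0.4],1],[[0,0,0],[0,0,0],1],[[0,0,0],[0,0,0],1]]' | tail -1
python3 - <<'E'
from h import *
st()
s=imaging.read_camera("scene");t=np.array(read_state()["tcp_pos"])
p=[.5504,.0007,-1.4915]
q=[t[0],t[1],-1.4915];zf=(t[2]-.0603)*1e3
def wl(dy):
    f=lambda a,b,x=None:((a[0],a[1]+dy,zf+a[2]),(b[0],b[1]+dy,zf+b[2]))
    E=[]
    for x in(-15,15):
        E+=[f((x,-.5,0),(x,-3.5,12)),f((x,-3.5,12),(x,-11.5,72)),f((x,8.5,12),(x,4.5,0)),f((x,-.5,0),(x,4.5,0)),f((x,-11.5,72),(x,8.5,72))]
    E+=[f((-15,a,b),(15,a,b)) for a,b in((-.5,0),(-3.5,12),(-11.5,72))]
    return E
bx=[(p,top(-25,25,-24,20,54),(0,255,0)),(p,top(-30,30,-38,-37.99,50),(255,255,0)),(q,wl(1.5),(0,0,255))]
cv2.imwrite("pics/h1.png",np.hstack([crop("scene",s,290,150,55,80,7),crop("scene",s,290,150,55,80,7,bx)]))
E
```

```text
width: 0.0293
width: 0.0293
t 8.83 tcp [ 0.5158 -0.0015  0.1389] yaw -1.4910 z [-0.003  0.    -1.   ] F [ 0.8 -0.4 -1.2] w 0.0293 q [-0.23  0.18  1.85 -0.    1.12  1.26]
```

View pics/h1.png

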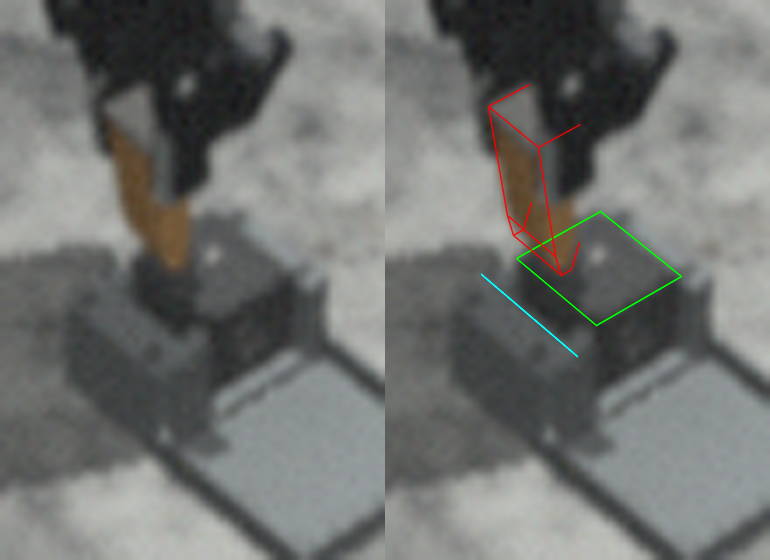

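In this view the wedge's sloping face is on the robot side, towards the sloping jaw, so the yaw is confirmed. The foot is at about (175,270) in the crop, over the slot. The estimated foot y is about −31 mm and x about 0, so I'll lower it while watching the force.

```bash
python3 -m crank '[[[0,0,0],[0,0,0.5],1],[[0,0,0],[0,0,0.5],1],[[0,0,0],[0,0,0.4],1],[[0,0,0],[0,0,0.3],1],[[0,0,0],[0,0,0],1]]' | tail -2;python3 -c "
from h import *
st()"; python3 -m crank '[[[0,0,0],[0,0,0.3],1],[[0,0,0],[0,0,0.2],1],[[0,0,0],[0,0,0],1]]' | tail -2;python3 -c "
from h import *
st()"
```

```text
force: [0.0, 0.1, -0.7]
width: 0.0289
t 9.30 tcp [ 0.5157 -0.0013  0.1045] yaw -1.4923 z [-0.003  0.001 -1.   ] F [ 0.   0.1 -0.7] w 0.0289 q [-0.23  0.23  1.86 -0.    1.05  1.26]
force: [-0.4, 0.2, -1.8]
width: 0.029
t 9.55 tcp [ 0.5165 -0.0012  0.0956] yaw -1.4918 z [-0.001  0.    -1.   ] F [-0.4  0.2 -1.8] w 0.0290 q [-0.23  0.25  1.87 -0.    1.03  1.26]
```

```bash
for i in 1 2 3; do python3 -m crank '[[[0,0,0],[0,0,0.15],1],[[0,0,0],[0,0,0],1]]' >/dev/null;python3 -c "
from h import *
st()"; done
```

```text
t 9.72 tcp [ 0.5169 -0.0012  0.0931] yaw -1.4917 z [-0.  0. -1.] F [-1.4  0.3 -1.4] w 0.0290 q [-0.23  0.25  1.87  0.    1.02  1.26]
t 9.88 tcp [ 0.5171 -0.0012  0.0902] yaw -1.4918 z [ 0.  0. -1.] F [-1.6  0.2 -0.9] w 0.0294 q [-0.23  0.26  1.87  0.    1.01  1.26]
t 10.05 tcp [ 0.5171 -0.0013  0.0872] yaw -1.4918 z [ 0.  0. -1.] F [-0.2 -0.2 -1.5] w 0.0292 q [-0.23  0.26  1.87  0.    1.01  1.26]
```

```bash
for i in 1 2 ; do python3 -m crank '[[[0,0,0],[0,0,0.1],1],[[0,0,0],[0,0,0],1]]' >/dev/null;python3 -c "
from h import *
st()"; done
```

```text
t 10.22 tcp [ 0.5172 -0.0013  0.0854] yaw -1.4918 z [ 0. -0. -1.] F [-0.2  0.  -1.9] w 0.0290 q [-0.23  0.27  1.87  0.    1.    1.26]
t 10.38 tcp [ 0.5173 -0.0014  0.0837] yaw -1.4916 z [ 0.001 -0.    -1.   ] F [-0.8 -1.1  2.1] w 0.0294 q [-0.23  0.27  1.87 -0.    1.    1.26]
```

```bash
python3 -m crank '[[[0,0,0],[0,0,0],0.5],[[0,0,0],[0,0,0],0.5],[[0,0,0],[0,0,0],0.5],[[0,0,0],[0,0,-0.2],0.5],[[0,0,0],[0,0,-1],0.5],[[0,0,0],[0,0,-1],0.5],[[0,0,0],[0,0,-1],1],[[0,0,0],[0,0,-0.8],1],[[0,0,0],[0,0,0],1],[[0,0,0],[0,0,0],1]]' | tail -2;python3 - <<'E'
from h import *
st()
s=imaging.read_camera("scene")
cv2.imwrite("pics/h2.png",crop("scene",s,290,150,55,80,7))
E
```

```text
force: [0.8, -0.3, -0.8]
width: 0.0002
t 11.22 tcp [ 0.5178 -0.0014  0.1644] yaw -1.4918 z [ 0.003 -0.001 -1.   ] F [ 0.8 -0.3 -0.8] w 0.0002 q [-0.23  0.15  1.83  0.    1.16  1.26]
```

View pics/h2.png

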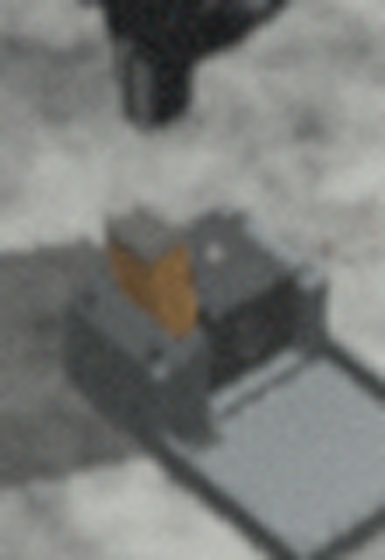

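The wedge stands upright in the slot, let go, with its cap at about (145,230) above the block. Next I'll tap with the closed fingers.

```bash
python3 -m crank '[[[0,0,0],[0,0,0.8],1],[[0,0,0],[0,0,0.8],1],[[0,0,0],[0,0,0.5],1],[[0,0,0],[0,0,0.2],1],[[0,0,0],[0,0,0],1]]' | tail -2; for i in 1 2 3 4; do python3 -m crank '[[[0,0,0],[0,0,0.15],1],[[0,0,0],[0,0,0],1]]' >/dev/null;python3 -c "
from h import *
st()"; done
```

```text
force: [-0.3, 0.1, -0.1]
width: 0.0001
t 11.85 tcp [ 0.5172 -0.0013  0.1145] yaw -1.4918 z [ 0. -0. -1.] F [-0.8 -0.5  0.1] w -0.0000 q [-0.23  0.22  1.86 -0.    1.06  1.26]
t 12.02 tcp [ 0.5172 -0.0013  0.1116] yaw -1.4918 z [ 0. -0. -1.] F [-0.2 -0.1 -0.7] w 0.0002 q [-0.23  0.22  1.86 -0.    1.06  1.26]
t 12.18 tcp [ 0.5169 -0.0013  0.1083] yaw -1.4918 z [-0.  0. -1.] F [-0.3  0.8 -0.1] w -0.0000 q [-0.23  0.23  1.86  0.    1.05  1.26]
t 12.35 tcp [ 0.5173 -0.0013  0.1054] yaw -1.4918 z [ 0.001 -0.    -1.   ] F [0.3 0.7 0.4] w -0.0002 q [-0.23  0.23  1.86  0.    1.04  1.26]
```

```bash
for i in 1 2 3 4; do python3 -m crank '[[[0,0,0],[0,0,0.1],1],[[0,0,0],[0,0,0],1]]' >/dev/null;python3 -c "
from h import *
st()"; done
```

```text
t 12.52 tcp [ 0.5176 -0.0015  0.1041] yaw -1.4918 z [ 0.001 -0.    -1.   ] F [ 0.3 -0.3  3.5] w 0.0000 q [-0.23  0.24  1.86 -0.    1.04  1.26]
t 12.68 tcp [ 0.5178 -0.0019  0.1026] yaw -1.4915 z [ 0.001 -0.001 -1.   ] F [-2.5 -0.9  7.9] w -0.0001 q [-0.23  0.24  1.86 -0.    1.04  1.26]
t 12.85 tcp [ 0.5181 -0.0024  0.1012] yaw -1.4914 z [ 0.002 -0.002 -1.   ] F [-3.5 -3.2 12. ] w -0.0002 q [-0.23  0.24  1.86 -0.    1.03  1.26]
t 13.02 tcp [ 0.5184 -0.0029  0.1   ] yaw -1.4912 z [ 0.003 -0.003 -1.   ] F [-6.1 -3.7 17.8] w 0.0002 q [-0.23  0.24  1.86 -0.    1.03  1.26]
```

```bash
for i in 1 2 3; do python3 -m crank '[[[0,0,0],[0,0,0.12],1],[[0,0,0],[0,0,0],1]]' >/dev/null;python3 -c "
from h import *
st()"; done
```

```text
t 13.18 tcp [ 0.5186 -0.0033  0.0991] yaw -1.4910 z [ 0.002 -0.004 -1.   ] F [-11.2  -6.2  30.7] w -0.0001 q [-0.23  0.25  1.86 -0.    1.03  1.26]
t 13.35 tcp [ 0.5188 -0.0036  0.0985] yaw -1.4905 z [ 0.002 -0.005 -1.   ] F [-19.7  -5.9  48.6] w 0.0002 q [-0.23  0.25  1.86 -0.    1.03  1.26]
t 13.52 tcp [ 0.5189 -0.0038  0.0981] yaw -1.4901 z [ 0.002 -0.005 -1.   ] F [-28.3  -5.1  65.7] w 0.0001 q [-0.23  0.25  1.86 -0.01  1.03  1.26]
```

The force climbed stiffly at TCP z = 0.098, which fits the home depth. I'll back off and plan the move to the rod.

```bash
python3 -m crank '[[[0,0,0],[0,0,-0.5],1],[[0,0,0],[0,0,-1],1],[[0,0,0],[0,0,-1],0],[[0,0,0],[0,0,-1],0],[[0,0,0],[0,0,0],0]]' | tail -2
python3 - <<'E'
from h import *
st()
t=cv2.imread("pics/top0.png")
g=cv2.cvtColor(t,6).astype(float)[200:235,200:270]
m=(g<75).astype(np.uint8);n,l,sx,c=cv2.connectedComponentsWithStats(m)
i=1+np.argmax(sx[1:,4]);ys,xs=np.nonzero(l==i);P=np.c_[xs+200,ys+200].astype(float)
mu=P.mean(0);r=cv2.minAreaRect(P.astype(np.float32));print(sx[i],mu,r, ray("top",mu,.026))
d=cv2.fitLine(P.astype(np.float32),2,0,.01,.01).ravel();print(d)
a,b=ray("top",mu,.026),ray("top",mu+d[:2]*10,.026);print("yaw handle",np.arctan2(*(b-a)[1::-1]))
plan(.472,.315,.15,-.19,20)
E
```

```text
force: [1.3, -0.7, 0.3]
width: 0.0359
t 13.93 tcp [ 0.5195 -0.0018  0.1643] yaw -1.4917 z [ 0.007 -0.002 -1.   ] F [ 1.3 -0.7  0.3] w 0.0359 q [-0.23  0.15  1.83 -0.    1.16  1.26]
[ 10  14  18   8 109] [218.3853211  217.57798165] ((218.48463439941406, 217.62310791015625), (17.73696517944336, 6.077702045440674), 7.125016689300537) [0.47145807 0.31443335 0.026     ]
[9.8764354e-01 1.5671726e-01 2.1838531e+02 2.1757799e+02]
yaw handle -1.774515602783476
20 rows turn [0.004, -0.003, -0.814] shift [0.449, -0.734, 0.036]
```

```bash
for i in 1 2; do python3 -m crank '[[[0,0,-0.814],[0.449,-0.734,0.036],0],[[0,0,-0.814],[0.449,-0.734,0.036],0],[[0,0,-0.814],[0.449,-0.734,0.036],0],[[0,0,-0.814],[0.449,-0.734,0.036],0],[[0,0,-0.814],[0.449,-0.734,0.036],0],[[0,0,-0.814],[0.449,-0.734,0.036],0],[[0,0,-0.814],[0.449,-0.734,0.036],0],[[0,0,-0.814],[0.449,-0.734,0.036],0],[[0,0,-0.814],[0.449,-0.734,0.036],0],[[0,0,-0.814],[0.449,-0.734,0.036],0]]' | tail -1; done
python3 - <<'E'
from h import *
st()
plan(.4715,.3145,.10,-.194,4)
p=[.5504,.0007,-1.4915]
t=imaging.read_camera("top");s=imaging.read_camera("scene")
bx=[(p,top(-25,25,-22,22,54),(0,255,0)),(p,top(-15,15,-40,-20,82),(0,0,255))]
u=crop("top",t,295,165,65,48,6,bx);u0=crop("top",t,295,165,65,48,6)
v=crop("scene",s,290,165,65,50,6,bx);v0=crop("scene",s,290,165,65,50,6)
cv2.imwrite("pics/f1.png",np.vstack([np.hstack([u0,u]),np.hstack([v0,v])]))
E
```

```text
width: 0.0854
width: 0.0854
t 15.60 tcp [0.4687 0.3161 0.1448] yaw -0.1862 z [-0.001 -0.    -1.   ] F [-0.2 -0.6  1.1] w 0.0854 q [ 0.38  0.27  1.72 -0.    1.15  0.57]
4 rows turn [-0.003, 0.002, 0.024] shift [-0.012, 0.039, 0.56]
```

View pics/f1.png

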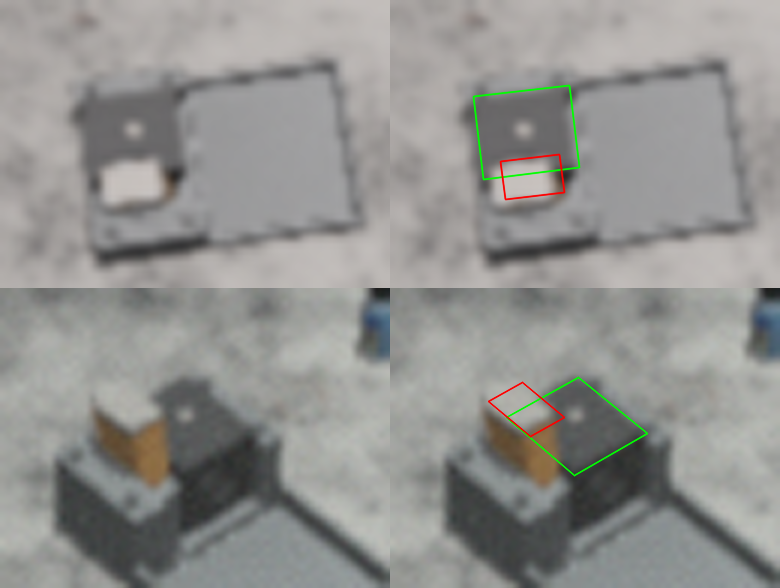

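Findings from this picture:
- The wedge sits low in the slot, upright against the block. Cap is at crop (100–165,163–205) in the top view and (93–165,385–432) in the scene view.
- The block fits the tight wireframe to within 1–2 mm.
- The fixture itself seems about 1 mm towards −x and +y of my fit.

Next I'll grasp the rod.

```bash
python3 -m crank '[[[0,0,0.05],[-0.05,0.15,1],0],[[0,0,0.05],[0,0,1],0],[[0,0,0],[0,0,1],0],[[0,0,0],[0,0,1],0],[[0,0,0],[0,0,1],0],[[0,0,0],[0,0,0.6],0],[[0,0,0],[0,0,0.3],0],[[0,0,0],[0,0,0],0]]' | tail -1;python3 -c "
from h import *
st()"; python3 -m crank '[[[0,0,0],[0,0,0],1],[[0,0,0],[0,0,0],1],[[0,0,0],[0,0,0],1],[[0,0,0],[0,0,0],1],[[0,0,0],[0,0,0],1],[[0,0,0],[0,0,0],1],[[0,0,0],[0,0,0],1],[[0,0,0],[0,0,0],1]]' | tail -2;  python3 -c "
from h import *
st()"
```

```text
width: 0.0853
t 16.37 tcp [0.4716 0.3133 0.0263] yaw -0.1983 z [-0.003 -0.001 -1.   ] F [ 0.6 -0.1  0.6] w 0.0853 q [ 0.38  0.46  1.75 -0.    0.93  0.58]
force: [-1.9, -0.8, 5.6]
width: 0.0186
t 17.03 tcp [0.4731 0.3144 0.0288] yaw -0.1973 z [ 0.002  0.001 -1.   ] F [-1.9 -0.8  5.6] w 0.0186 q [0.38 0.46 1.75 0.   0.93 0.57]
```

```bash
python3 -m crank '[[[0,0,0],[0,0,-0.5],1],[[0,0,0],[0,0,-0.5],1],[[0,0,0],[0,0,-0.5],1],[[0,0,0],[0,0,0],1],[[0,0,0],[0,0,0],1]]' | tail -2;python3 -c "
from h import *
st()
plan(.5347,.1859,.0458,.0793,12)"
```

```text
force: [-0.6, -0.0, -0.9]
width: 0.0188
t 17.45 tcp [0.4731 0.3143 0.0591] yaw -0.1974 z [ 0.002  0.001 -1.   ] F [-0.6 -0.  -0.9] w 0.0188 q [ 0.38  0.41  1.75 -0.    0.98  0.57]
12 rows turn [0.002, -0.001, -0.288] shift [-0.517, 0.295, 0.055]
```

```bash
python3 -m crank '[[[0,0,-0.288],[-0.517,0.295,0.055],1],[[0,0,-0.288],[-0.517,0.295,0.055],1],[[0,0,-0.288],[-0.517,0.295,0.055],1],[[0,0,-0.288],[-0.517,0.295,0.055],1],[[0,0,-0.288],[-0.517,0.295,0.055],1],[[0,0,-0.288],[-0.517,0.295,0.055],1],[[0,0,-0.288],[-0.517,0.295,0.055],1],[[0,0,-0.288],[-0.517,0.295,0.055],1],[[0,0,-0.288],[-0.517,0.295,0.055],1],[[0,0,-0.288],[-0.517,0.295,0.055],1],[[0,0,-0.288],[-0.517,0.295,0.055],1],[[0,0,-0.288],[-0.517,0.295,0.055],1]]' | tail -1;python3 -m crank '[[[0,0,0],[0,0,0],1],[[0,0,0],[0,0,0],1]]' | tail -1
python3 - <<'E'
from h import *
st()
p=[.5494,.0015,-1.4915];q=read_state();t=np.array(q["tcp_pos"]);z=(t[2]-.0138)*1e3
r=[t[0],t[1],-1.4915]
bx=[(p,top(-25,25,-22,22,54)+[((-25,-22,10),(-25,-22,54)),((-25,22,10),(-25,22,54)),((-60,0,32),(-25,0,32))],(0,255,0)),(r,[((30,6,z),(140,6,z)),((30,-6,z),(140,-6,z)),((140,-6,z),(140,6,z)),((30,0,z+6),(140,0,z+6))],(0,0,255))]
t=imaging.read_camera("top");s=imaging.read_camera("scene")
u=[crop("top",t,272,172,64,38,6,b) for b in((),bx)]
v=[crop("scene",s,272,160,64,46,6,b) for b in((),bx)]
cv2.imwrite("pics/r1.png",np.vstack([np.hstack(u),np.hstack(v)]))
E
```

```text
width: 0.0188
width: 0.019
t 18.62 tcp [0.5338 0.1853 0.0443] yaw 0.0770 z [-0.001  0.    -1.   ] F [-0.2  0.6 -1.5] w 0.0190 q [0.12 0.43 1.76 0.   0.96 0.05]
```

View pics/r1.png

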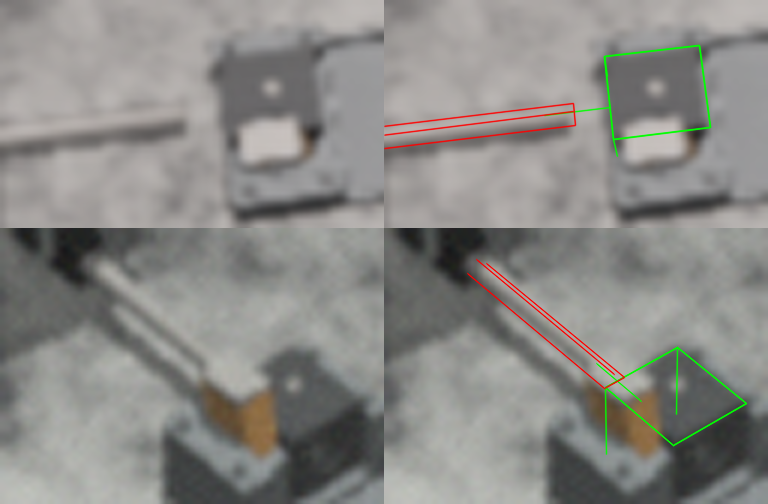

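In the top view the rod tip is at about (186,126) in the crop, in line with the block's near face. In the scene view the rod overlay matches. The top view suggests the tip sits about 1–2 mm on the −y side and 1.5 mm low, so I'll correct that and enter slowly.

```bash
python3 -m crank '[[[0,0,0],[0,0.08,-0.08],1],[[0,0,0],[-0.3,0,0],1],[[0,0,0],[-0.3,0,0],1],[[0,0,0],[-0.3,0,0],1],[[0,0,0],[0,0,0],1]]' | tail -1;python3 -c "
from h import *
st()";for i in 1 2; do python3 -m crank '[[[0,0,0],[-0.2,0,0],1],[[0,0,0],[-0.2,0,0],1],[[0,0,0],[0,0,0],1]]' | tail -1;python3 -c "
from h import *
st()"; done
```

```text
width: 0.0184
t 19.13 tcp [0.5371 0.1667 0.0463] yaw 0.0783 z [-0. -0. -1.] F [-1. -0. -1.] w 0.0184 q [ 0.09  0.42  1.76 -0.    0.96  0.01]
width: 0.0186
t 19.38 tcp [0.5377 0.1591 0.0463] yaw 0.0784 z [-0. -0. -1.] F [ 0.1 -0.6 -0.9] w 0.0186 q [ 0.08  0.42  1.77 -0.    0.96 -0.  ]
width: 0.0186
t 19.63 tcp [0.5384 0.1512 0.0463] yaw 0.0788 z [ 0. -0. -1.] F [ 0.2 -0.6 -1.5] w 0.0186 q [ 0.06  0.41  1.77 -0.    0.96 -0.02]
```

No contact with the tip about 15 mm past the mouth, so the rod is in the bore. Now pushing.

```bash
for i in 1 2 3 4; do python3 -m crank '[[[0,0,0],[-0.2,0,0],1],[[0,0,0],[-0.2,0,0],1],[[0,0,0],[-0.1,0,0],1]]' | tail -1;python3 -c "
from h import *
st()"; done
```

```text
width: 0.0188
t 19.88 tcp [0.5391 0.142  0.0463] yaw 0.0790 z [ 0.     0.001 -1.   ] F [ 0.4  3.5 -1.5] w 0.0188 q [ 0.04  0.41  1.78  0.    0.95 -0.04]
width: 0.0183
t 20.13 tcp [0.54   0.1311 0.0463] yaw 0.0790 z [ 0.    -0.001 -1.   ] F [-0.4 -0.  -0.7] w 0.0183 q [ 0.02  0.41  1.78 -0.    0.95 -0.05]
width: 0.0184
t 20.38 tcp [0.5407 0.1212 0.0463] yaw 0.0788 z [-0. -0. -1.] F [-0.5  1.4 -1. ] w 0.0184 q [ 0.01  0.4   1.79 -0.    0.95 -0.07]
width: 0.0187
t 20.63 tcp [0.5415 0.1114 0.0463] yaw 0.0788 z [-0. -0. -1.] F [ 1.3 -0.8 -1.4] w 0.0187 q [-0.01  0.4   1.79 -0.    0.95 -0.09]
```

```bash
python3 -m crank '[[[0,0,0],[-0.2,0,0],1],[[0,0,0],[-0.2,0,0],1],[[0,0,0],[-0.2,0,0],1],[[0,0,0],[0,0,0],1],[[0,0,0],[0,0,0],1],[[0,0,0],[0,0,0],1]]' | tail -1;python3 - <<'E'
from h import *
st()
t=imaging.read_camera("top");s=imaging.read_camera("scene")
cv2.imwrite("pics/pl.png",np.vstack([crop("top",t,295,165,65,48,7),crop("scene",s,295,172,65,62,5)[:, :455] if 0 else cv2.resize(crop("scene",s,295,172,65,62,6),(455,372))[:264+108]]))
E
```

```text
width: 0.0186
t 21.13 tcp [0.5424 0.1001 0.0463] yaw 0.0790 z [-0.  0. -1.] F [-0.1  0.4 -1.2] w 0.0186 q [-0.03  0.4   1.79  0.    0.95 -0.11]
```

View pics/pl.png

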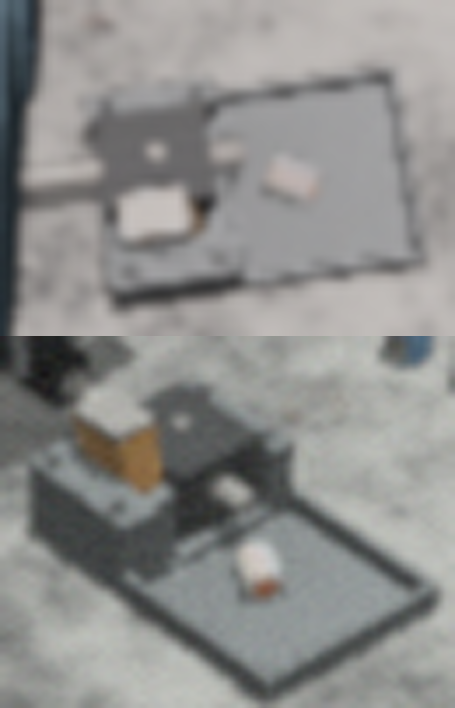

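The plug lies in the tray (top crop (292,178)), the rod tip sticks out of the bore, and the wedge and block are in place. Drawing the rod back now.

```bash
python3 -m crank '[[[0,0,0],[0.3,0,0],1],[[0,0,0],[0.5,0,0],1],[[0,0,0],[0.6,0,0],1],[[0,0,0],[0.6,0,0],1],[[0,0,0],[0.6,0,0],1],[[0,0,0],[0.6,0,0],1],[[0,0,0],[0.6,0,0],1],[[0,0,0],[0.6,0,0],1],[[0,0,0],[0.6,0,0],1],[[0,0,0],[0.6,0,0],1],[[0,0,0],[0.6,0,0],1],[[0,0,0],[0.4,0,0],1]]' | tail -1;python3 -m crank '[[[0,0,0],[0.3,0,0],1],[[0,0,0],[0,0,0],1]]' | tail -1;python3 -c "
from h import *
st(); print(ray('top',(248,150),.076),ray('top',(303,145),.03))"
```

```text
width: 0.0188
width: 0.0191
t 22.40 tcp [0.5313 0.2388 0.0463] yaw 0.0803 z [ 0.  0. -1.] F [-0.9  0.3 -0.9] w 0.0191 q [0.22 0.45 1.71 0.   0.98 0.14]
[0.67167372 0.21076314 0.076     ] [0.69567608 0.0413711  0.03      ]
```

```bash
python3 -m crank '[[[0,0,0],[0,0,0.3],1],[[0,0,0],[0,0,0.3],1],[[0,0,0],[0,0,0.15],1],[[0,0,0],[0,0,0.05],1],[[0,0,0],[0,0,0],1]]' | tail -1;python3 -c "
from h import *
st()"
```

```text
width: 0.0186
t 22.82 tcp [0.5311 0.2371 0.0295] yaw 0.0783 z [-0.001 -0.    -1.   ] F [ 0.3 -0.7 -1.2] w 0.0186 q [ 0.22  0.48  1.71 -0.    0.95  0.14]
```

```bash
python3 -m crank '[[[0,0,0],[0,0,0.05],1],[[0,0,0],[0,0,0],0.4],[[0,0,0],[0,0,0],0.4],[[0,0,0],[0,0,0],0.4],[[0,0,0],[0,0,0],0.4],[[0,0,0],[0,0,-0.3],0.4],[[0,0,0],[0,0,-1],0.4],[[0,0,0],[0,0,-1],0.4],[[0,0,0],[0,0,-1],0.4],[[0,0,0],[0,0,-1],0.4],[[0,0,0],[0,0,-1],0.4],[[0,0,0],[0,0,0],0.4]]' | tail -1;python3 -m crank '[[[0,0,0],[1,-1,0],0.4],[[0,0,0],[1,-1,0],0.4],[[0,0,0],[1,-1,0],0.4],[[0,0,0],[1,-1,0],0.4],[[0,0,0],[1,-1,0],0.4],[[0,0,0],[1,-1,0],0.4],[[0,0,0],[1,-1,0],0.4],[[0,0,0],[0,0,0],0.4],[[0,0,0],[0,0,0],0.4],[[0,0,0],[0,0,0],0.4]]' | tail -1;python3 - <<'E'
from h import *
st()
t=imaging.read_camera("top");s=imaging.read_camera("scene")
cv2.imwrite("pics/end.png",np.hstack([crop("top",t,225,150,140,70,3),cv2.resize(crop("scene",s,230,130,140,110,3),(330,259))[:210]]) )
E
```

```text
width: 0.0514
width: 0.0512
t 24.65 tcp [0.3811 0.366  0.1353] yaw 0.0797 z [ 0. -0. -1.] F [ 0.8 -0.1 -0.1] w 0.0512 q [ 0.54  0.21  1.82 -0.    1.11  0.46]
```

The viewer limit is reached, so I'll check the end state numerically.

Run:
```python
from h import *
t=imaging.read_camera("top");t0=cv2.imread("pics/top0.png")
g=cv2.cvtColor(t,6).astype(float);n,l,sx,c=cv2.connectedComponentsWithStats((g[190:225,225:290]<75).astype(np.uint8))
for i in range(1,n):
    if sx[i,4]>40: print("dark",sx[i],c[i]+(225,190),ray("top",c[i]+(225,190),.026))
# bright bar profile
n,l,sx,c=cv2.connectedComponentsWithStats((g[190:225,225:312]>165).astype(np.uint8))
# fixture region vs image after tapping (f1) 
f=cv2.imread("pics/f1.png")[:288,:390];now=crop("top",t,295,165,65,48,6)
d=np.abs(f.astype(int)-now).max(2);print("diff block/wedge",d[60:250,70:185].mean(),np.percentile(d[60:250,70:185],99),"tray",d[80:230,190:350].mean(),d[80:230,190:350].max())
# bystander change, whole bench
D=np.abs(t.astype(int)-t0).max(2)
for nm,(x,y,w,h) in dict(slide=(333,122,36,34),jar=(235,140,25,25),marker=(440,178,20,44),tape=(410,234,38,38)).items(): print(nm,D[y:y+h,x:x+w].max())
a=g[196:214,262:300];print(a[::2,::2].astype(int))
```

```text
dark [  9   5  19   8 120] [242.75       198.48333333] [0.5289759  0.23784271 0.026     ]
diff block/wedge 1.2522196796338674 2.0 tray 2.8874583333333335 35
slide 8
jar 8
marker 8
tape 8
[[165 157 147 135 123 117 120 109 121 149 162 157 168 173 171 162 155 159
  155]
 [124 123 148 152 150 148 146 143 157 168 179 174 174 172 157 157 164 168
  162]
 [168 169 166 164 163 154 147 149 158 168 177 174 171 169 160 164 170 177
  167]
 [172 175 170 172 173 168 163 156 157 166 177 175 169 165 168 168 165 171
  171]
 [172 175 175 173 168 158 155 150 150 159 171 163 162 163 168 164 162 164
  153]
 [168 173 175 170 162 157 156 157 160 158 164 161 157 157 171 172 168 168
  156]
 [166 172 175 160 157 163 166 167 167 156 153 155 157 157 172 174 164 168
  155]
 [155 167 168 161 159 153 156 162 163 166 167 165 162 165 166 176 174 171
  168]
 [146 154 151 157 153 141 147 144 155 165 171 172 174 177 172 174 177 175
  175]]
```

```bash
python3 -c "
from rig import job; print(job.close_job())"
```

```text
the job is handed in; nothing more can be done
None
```

The job is handed in at about 25 s of the 72 s, with no verdict reported.

**What I did:** I moved the wedge from its pocket to the slot, released it standing loose, and pressed it down with the closed fingers. I then took the leftmost rod and pushed the plug through. After drawing the rod back, I laid it on the worktop.

**Last checks:**
- **Wedge and block:** the push went stiff at TCP z = 0.098, which puts the wedge foot about 1 mm below home. The last top view matches the one taken right after pressing. Squeeze force and block tightness are inferred from that stiff stop, not measured.
- **Plug:** it was seen lying in the tray, and the rod tip stuck out of the bore.
- **Rod:** the handle is on the worktop at about (0.529, 0.238), which puts the tip about 95 mm from the block's centre.
- **Bystanders:** the last image shows no change at any of the four.

**What failed or disagreed:**
- **Press force:** the last press reached about 66 N vertically, above the 10–25 N suggested and under the 120 N wrist limit. The 40 N limit is for the arm or gripper body, and only the fingertips touched.
- **Position estimates:** the top and scene cameras disagreed by 2–4 mm. The wedge may sit about 3 mm off mid-slot, inside the 8 mm allowed.
- **Final picture:** the last end-state picture could not be viewed because the picture limit was reached. I compared pixels in the last top image instead.

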